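# Back off the ratchet pusher and load the carton lane

### The arm

A 7-joint arm with a two-finger parallel gripper is mounted at the origin on the work surface. World frame = base frame: x ahead of the robot, y to its left, z up, the work surface at z = 0. Lengths are in mm, angles in rad, forces in N, time in s.
With the tool pointing down it reaches from about 400 to 900 mm from the base axis. Payload 5.6 kg.
Tool frame: the origin (TCP) lies midway between the tips of the shut fingers; the grasp point (between the pads) lies 19 mm behind it; x points along the fingers, y is the direction in which the jaws open and shut, and the axes are right-handed (so a half turn about x gives the same grasp; the last joint's range is limited). The gripper opens to 92 mm and grips with 3 to 60 N. Pads are 20 mm wide; open, the fingers measure 128 mm over their backs; the gripper's body (75 mm by 189 mm) begins 69 mm behind the grasp point.
Start: joints at [-1.305, 0.468, -0.012, 1.603, 0.006, 1.071, -0.056], TCP at [197.588, 619.249, 178.292] pointing down, gripper open.
Joint ranges: [-2.53, 2.53], [-0.31, 2.02], [-1.57, 1.55], [0.28, 2.44], [-1.29, 4.43], [0.15, 1.84], [-2.92, 2.92]. Speed limits (rad/s): [2.57, 2.57, 3.14, 3.14, 3.14, 3.14, 3.14].

### API

Orientations are given as a rotation vector (axis times angle).
In Python, from cell import robot, grip, kin, viewer gives the robot as it stands. Calls block until the motion is done:
- robot.movep(position, orientation): joint-space move of the TCP to a pose.
- robot.servo_line(position, feed=150, rotation=None): straight line of the TCP; rotation=None keeps the orientation; feed is the mean speed in mm/s.
- robot.goto_joints(angles): joint-space move.
- grip(opening, newtons=None): opening from 0.0 (shut) to 1.0 (fully open); newtons is the grip in N (None keeps the last); returns when the fingers have stopped.
- robot.hold(seconds).
- kin.ik(position, orientation): joint angles nearest the present ones, or None.
- robot.observe(): the state.
- viewer.read_camera(name): name is "scene" or "side" or "wrist"; returns the picture (480x640x3 uint8, red, green, blue); there is no depth.
- viewer.camera_info(name): a dict with "camera_matrix" (3x3 intrinsics, pixels), "k1" (the pictures are not rectified: a ray, as slopes to the right and down, at radius r is drawn at 1 + k1 r^2 times it, then the intrinsics apply), "R" (3x3) and "t" (3): a world point X has camera coordinates R X + t. Camera axes: x right, y down, z forward; pixel columns grow to the right and rows downward; lengths in mm; the calibration is good to about 2 mm. A picture is of the moment at which its call begins: read the wrist's pose just before it. camera_info takes no time and is no camera call; for the wrist camera it gives the pose at the moment of the call.
A pose or a line that the arm cannot do raises robot.IKError and nothing moves.
- robot.job_done(): hands the job in, once; it reports no verdict.
Trained networks look in the newest picture that a camera, given by its name, has taken for a name from the list of things; names that differ only in an ending like _2 or _b are one class to them, and where a whole thing is asked for, a point or a joint stands for the part that bears it (a point fixed in the world has none). Each returns a list of dicts, best first, with "confidence" (0 to 1); they miss things now and then, are a little off and sometimes report something else, mostly with a low value. They report only what shows in the picture. A call takes as long as a camera call. They do not tell look-alikes from the thing itself.
- viewer.silhouettes(name, camera): "mask" (480x640 bool, what is visible of it).
- viewer.pinpoint(name, camera): "at" ([x, y, z] in mm, in the coordinates of the camera as it stood for that picture, good to about 4 mm: a listed point, or the origin of a listed thing).
The state is a dict: "t": time; "joints": joint angles; "joint_velocities": joint speeds; "joint_torque": joint torques, N m; "tcp_pos": TCP position; "tcp_rot": TCP orientation; "contact_force": force on the tool from outside, world axes, zero at the start; "wrist_torque": the same for the moment, N m; "grip_width": opening from 0.0 (shut) to 1.0 (fully open).
Only numpy, scipy, OpenCV 4.12 (cv2) and the standard library are available. Lean on these libraries where they do the work, as an engineer would, in place of code of your own. Each camera call takes 0.05 s, during which the arm holds its last target. There are 200 camera calls.

### The job

The pusher of the carton feed lane is held forward by its ratchet pawl, which is hooked under a tooth of the rack. Without forcing the pawl, flip it right over so that it lies thrown back, slide the pusher fully home to its back stop, then slide the waiting carton into the gap in front of the pusher until it sits square and flush against the rail. Leave the pawl thrown back and do not disturb the cartons already in the lane, the label roll or the white tub.

Things in the scene. Friction and masses are not known exactly. Their poses are not given: they have to be found in the camera images.
- lane: Fixed feed lane. Origin on the table; y runs along it, feeding (forward) direction; x across it, away from the robot. Rail 430 mm long, 50 mm high, over x 30 to 60 mm (4 mm high foot out to 74); its flat lane-side face is x = 30 mm. The lane is x -40 to 30 mm, open towards the robot, floor level with the table. A 50 mm high gate ends it at y = 200 mm; its two cartons fill y 62 to 200 mm.
- rack (a point): On the rail's top at the wall of the tooth that holds the pawl at the start. Steel rack along the rail: five teeth 54 mm apart, 15 mm high, each an upright wall with an 8 mm lip overhanging forward at its top (10 mm clear under it) and a ramp behind. The pawl's toe hooks under the lip.
- pusher (a joint): Travel of the pusher along lane y in m: 0 = fully home (back) on its stop, grows forward to 0.172; starts near 0.13. About 6 N of friction; stays where left. With the pawl down it moves forward but the rack blocks it backward. Its plate spans lane x -41 to 27 mm, 72 mm high, 20 mm thick, front face at lane y = -115 mm + travel.
- pawl (a joint): Pawl angle in rad: 0 = down in the rack, 1.75 = thrown over backward on its stop. No spring: its weight (1 N at the bar) drops it to whichever side of about 1.0 it is on. At the start its toe is under a tooth's lip: it lifts 0.04 and jams, and pulling back jams it more. Ease the pusher forward 6 to 9 mm first (10 to 15 is good, 30 harmless); then it turns with 1 to 2 N. Over 40 N damages it.
- post_top (a point): Centre of the top of the black upright round post on the pusher: 24 mm in diameter, 53 mm tall, its top 125 mm above the table. It stands on the plate, 10 mm behind the plate's front face, at lane x = -5 mm, and moves with the pusher. It can be pushed from either side.
- pawl_bar (a point): Middle of the black crossbar on the pawl's handle: 80 mm long, 16 mm thick, along lane x, centred at lane x 65 mm. Circles at 85 mm about the pivot, 20 mm behind the post in y, 78 mm above the table. Pawl down: 65 mm ahead of and 55 mm above the pivot; thrown back: 66 mm behind, 54 mm above. The hook arm (lane x 36 to 54 mm, 76 mm long) turns 60 degrees behind it; the bar's outer half swings clear of it.
- carton: The waiting sealed carton, 70 mm along its x, 90 mm along its y, 80 mm high, about 0.3 kg. Origin at the centre of its underside. It stands on the table on the robot's side of the lane, beside where the gap will open. In the lane its x is to be along the lane's x.
- row_a: Carton already in the lane, nearest the pusher, 66 x 66 x 80 mm; origin at the centre of its underside. Leave alone.
- row_b: Carton already in the lane at the gate, 66 x 66 x 80 mm; origin at the centre of its underside. Leave alone.
- label_roll: Roll of labels standing on end, 84 mm in diameter, 50 mm high, on the robot's side of the lane near its forward end; origin at the centre of its underside. Leave alone.
- tub: Small white plastic tub, 72 mm in diameter, 75 mm high, on the robot's side of the lane near its back end; origin at the centre of its underside. Leave alone.
There are look-alikes about, which are no part of the job. Leave any pink or red look-alike of the carton alone.

How it is judged:
By the outcome, as a careful person would: the job done as asked, in the order asked, and still so for the second after the job is handed in, with the robot touching nothing.
It also fails if it takes over 64 s, if anything falls off the work surface, if the arm or the gripper's body presses on something with over 40 N, if the wrist force passes 120 N, or if a joint passes its speed limit or range.

## Working session

There is one attempt and no reset: what is moved stays moved. The work goes in short steps, each a Python script; the robot and the scene stay as the last script left them, time stands still between calls to the robot, and variables do not carry over. Pictures are saved under pics/ and viewed, about 8 in all and at most 12, crops included, and the job is handed in when it is done.

```bash
ls; mkdir -p pics
cat > h.py <<'E'
import numpy as np, cv2
from cell import robot, grip, kin, viewer
def toworld(at,info):
    return np.array(info["R"]).T@(np.array(at)-np.array(info["t"]))
def snap(cam,fn=None):
    info=viewer.camera_info(cam); im=viewer.read_camera(cam)
    if fn: cv2.imwrite(fn,im[:,:,::-1])
    return im,info
def find(cam,names,info):
    for n in names:
        for d in viewer.pinpoint(n,cam)[:3]:
            print(cam,n,round(d["confidence"],2),toworld(d["at"],info).round(0), proj(toworld(d["at"],info),info).round(0))
def proj(X,info):
    c=np.array(info["R"])@np.array(X,float)+np.array(info["t"]); s=c[:2]/c[2]
    s=s*(1+info["k1"]*(s@s)); K=np.array(info["camera_matrix"])
    return (K@[s[0],s[1],1])[:2]
def ray(px,info):
    K=np.array(info["camera_matrix"]); d=np.linalg.solve(K,[px[0],px[1],1])[:2]; s=d.copy()
    for _ in range(20): s=d/(1+info["k1"]*(s@s))
    R=np.array(info["R"]); return -R.T@np.array(info["t"]), R.T@np.array([s[0],s[1],1])
def atz(px,z,info):
    o,d=ray(px,info); return o+d*(z-o[2])/d[2]
E
python3 - <<'E'
from h import *
for c in ["scene","side"]:
    im,info=snap(c,f"pics/{c}0.png"); print(c,(-np.array(info["R"]).T@info["t"]).round(0))
    find(c,["rack","post_top","pawl_bar","carton","row_a","label_roll","tub","lane"],info)
o=robot.observe();print(o["t"],o["tcp_pos"],o["tcp_rot"])
E
```

```text
pics
scene [1275. -292.  706.]
scene rack 0.69 [620.  35.  50.] [338. 248.]
scene post_top 0.8 [573.  -6. 122.] [309. 209.]
scene pawl_bar 0.9 [639.  51. 134.] [353. 217.]
scene carton 0.97 [477. -66.   3.] [265. 235.]
scene carton 0.92 [ 647. -344.    3.] [144. 336.]
scene carton 0.84 [459. 303.   5.] [413. 190.]
scene row_a 0.75 [548. 152.   2.] [373. 229.]
scene label_roll 0.65 [442. 136.   2.] [345. 204.]
scene tub 0.83 [ 516. -204.   -1.] [206. 266.]
scene lane 0.68 [577. -11.  -2.] [308. 260.]
side [ 282. -800.  609.]
side rack 0.68 [622.  37.  51.] [289. 241.]
side post_top 0.71 [574.   1. 127.] [272. 222.]
side pawl_bar 0.71 [635.  53. 132.] [290. 201.]
side carton 0.89 [462. 303.  -2.] [183. 223.]
side carton 0.88 [ 825. -242.    2.] [452. 310.]
side carton 0.87 [ 502. -345.    6.] [318. 413.]
side row_a 0.73 [556.  78.   2.] [253. 259.]
side row_a 0.62 [550. 151.   0.] [239. 244.]
side label_roll 0.68 [446. 136.  -0.] [194. 259.]
side tub 0.8 [ 515. -203.    1.] [288. 349.]
side lane 0.63 [581. -14.   3.] [281. 278.]
side lane 0.63 [ 517. -205.    3.] [289. 349.]
0.9 [197.59268929 619.25062559 178.32228376] [ 0.24249433  1.55713457 -0.24241832]
```

View pics/scene0.png

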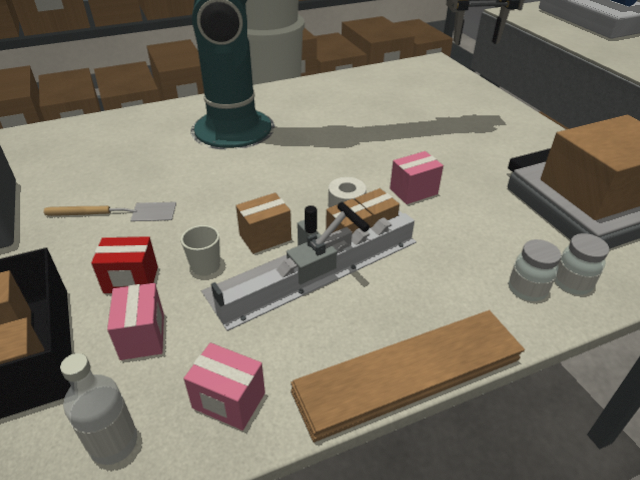

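View pics/side0.png

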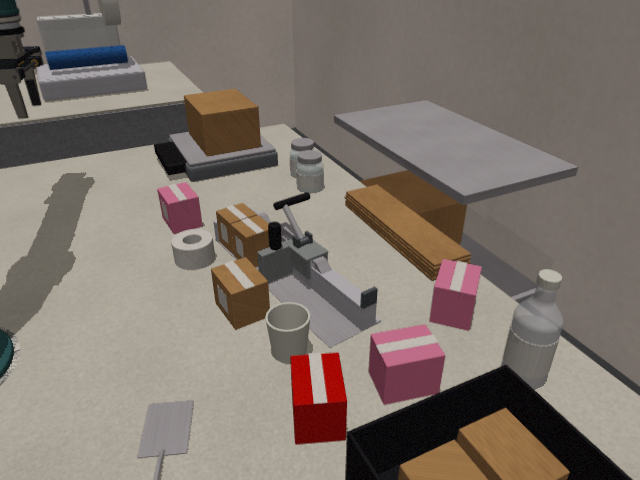

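The waiting carton is the brown one at scene (265,222) / side (240,292). Things that could be taken for it:
- Pink cartons at scene (416,177), (137,320) and (226,385).
- The red carton at scene (125,263).
- The brown row cartons in the lane at scene (365,213).

Next I'll look from above to check the choice and measure.

```bash
cat >> h.py <<'E'
from scipy.spatial.transform import Rotation as Ro
def orient(yaw,flip=1):
    # tool x down, tool y along +-(lane y) with lane yaw
    y=flip*np.array([-np.sin(yaw),np.cos(yaw),0]); x=np.array([0,0,-1.]); z=np.cross(x,y)
    return Ro.from_matrix(np.c_[x,y,z]).as_rotvec()
E
python3 - <<'E'
from h import *
o=robot.observe(); M=Ro.from_rotvec(o["tcp_rot"]).as_matrix(); print(M.round(2))
i=viewer.camera_info("wrist"); print("cam off in tool",(M.T@(-np.array(i["R"]).T@i["t"]-o["tcp_pos"])).round(0), (M.T@np.array(i["R"]).T).round(2))
for f in (1,-1):
    for p in ([500,-20,400],[560,0,380],[660,50,110],[660,-120,110]):
        q=kin.ik(p,orient(0.17,f)); print(f,p,None if q is None else np.round(q,2))
E
```

```text
[[ 0.    0.3   0.95]
 [ 0.    0.95 -0.3 ]
 [-1.    0.    0.  ]]
cam off in tool [-206.    0.  -68.] [[-0.   -0.24  0.97]
 [ 1.    0.    0.  ]
 [-0.    0.97  0.24]]
1 [500, -20, 400] [-0.63  0.03  0.63  1.67 -0.02  1.44  1.75]
1 [560, 0, 380] [-0.56  0.18  0.59  1.58 -0.1   1.42  1.78]
1 [660, 50, 110] [-0.29  0.56  0.23  1.64 -0.15  0.96  1.73]
1 [660, -120, 110] [-0.22  0.61  0.51  1.63 -0.34  0.99  2.14]
-1 [500, -20, 400] [-0.89  0.03  0.91  1.68 -0.02  1.44 -1.38]
-1 [560, 0, 380] [-0.78  0.2   0.87  1.59 -0.16  1.42 -1.3 ]
-1 [660, 50, 110] [-0.61  0.64  0.71  1.66 -0.47  1.02 -1.15]
-1 [660, -120, 110] [-0.4   0.69  0.8   1.64 -0.55  1.05 -0.84]
```

Run:
```python
from h import *
robot.movep([520,-15,380],orient(0.17))
im,info=snap("wrist","pics/w1.png")
find("wrist",["rack","post_top","pawl_bar","carton","row_a","label_roll","tub","lane"],info)
o=robot.observe();print(o["t"],o["tcp_pos"],o["contact_force"])
import pickle; pickle.dump(info,open("w1.pkl","wb"))
```

```text
wrist rack 0.74 [617.  40.  48.] [343. 274.]
wrist post_top 0.81 [573.  -2. 124.] [317. 251.]
wrist pawl_bar 0.63 [636.  54. 138.] [357. 316.]
wrist carton 0.92 [ 500. -344.    1.] [ 78. 135.]
wrist carton 0.86 [455. 303.   0.] [548. 184.]
wrist carton 0.69 [ 644. -343.   -5.] [ 77. 236.]
wrist row_a 0.69 [545. 152.   0.] [428. 228.]
wrist row_a 0.58 [557.  87.   3.] [382. 229.]
wrist row_a 0.19 [637.  52. 138.] [355. 316.]
wrist label_roll 0.74 [442. 137.   1.] [436. 153.]
wrist tub 0.73 [635.  52. 137.] [355. 314.]
wrist tub 0.6 [ 513. -205.   -0.] [178. 162.]
wrist lane 0.92 [583.  -9.  -3.] [311. 235.]
3.9667 [520.02259543 -14.94163165 379.97923972] [0.62979396 0.11454843 0.11119782]
```

View pics/w1.png

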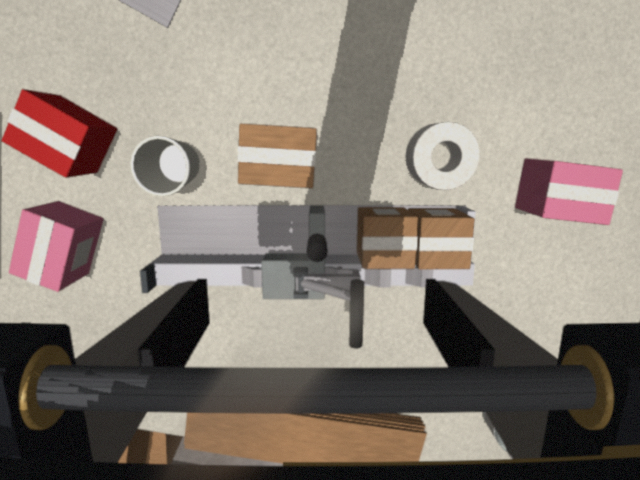

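The wrist view shows the brown waiting carton at (277,156) between the tub (165,165) and the roll (446,156), with the lane nearly level in the picture. The post is at (317,248), the bar runs (357,282)-(356,346), and pink and red look-alikes are at the edges.

Run:
```python
from h import *
import pickle; info=pickle.load(open("w1.pkl","rb")); im=cv2.imread("pics/w1.png")
for n,p,z in [("laneedgeL",(159,206),0),("laneedgeR",(473,207),0),("tapeL",(362,243),80),("tapeR",(473,243),80),("bar in",(357,282),138),("bar out",(356,346),138),("post",(317,248),125),
 ("c1",(239,124),80),("c2",(316,128),80),("c3",(312,187),80),("c4",(239,184),80),("tapeL",(239,154),80),("tapeR",(314,157),80)]:
    print(n,atz(p,z,info).round(1))
crop=cv2.resize(im[110:360,140:490],None,fx=2.2,fy=2.2,interpolation=cv2.INTER_CUBIC); cv2.imwrite("pics/w1c.png",crop)
```

```text
laneedgeL [ 578.6 -224.7    0. ]
laneedgeR [505.  206.6   0. ]
tapeL [564.6  51.7  80. ]
tapeR [541.2 186.4  80. ]
bar in [596.3  46.2 138. ]
bar out [672.6  60.3 138. ]
post [568.9  -3.4 125. ]
c1 [ 451.  -114.6   80. ]
c2 [440.5 -26.8  80. ]
c3 [508.  -19.8  80. ]
c4 [ 519.2 -105.4   80. ]
tapeL [ 484.6 -110.1   80. ]
tapeR [473.2 -23.5  80. ]
```

View pics/w1c.png

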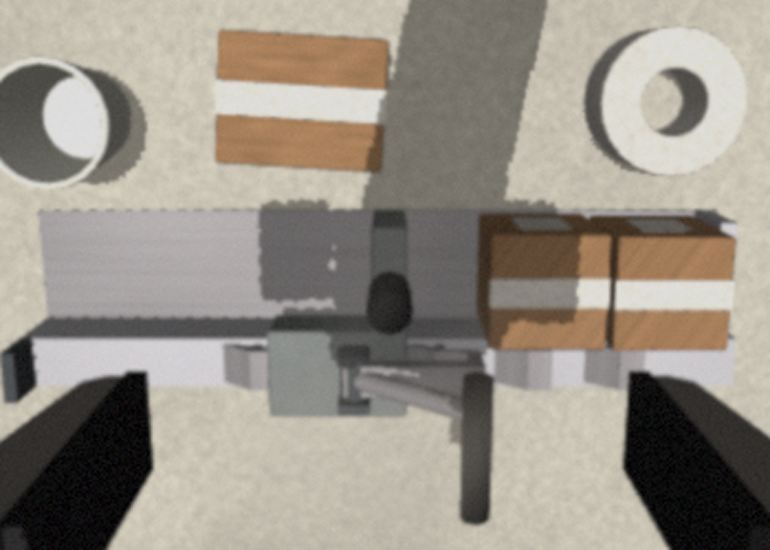

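```bash
cat >> h.py <<'E'
YAW=0.17; ex=np.array([np.cos(YAW),np.sin(YAW),0]); ey=np.array([-np.sin(YAW),np.cos(YAW),0])
P0=np.array([573.5,-2.5,0])   # post at the start
def W(dx,dy,z): return P0+dx*ex+dy*ey+np.array([0,0,z])  # lane-axis offsets from the starting post
def F():
    f=robot.observe()["contact_force"]; return np.array([f@ex,f@ey,f[2]]).round(1)
E
python3 - <<'E'
from h import *
OR=orient(YAW)
grip(0.6,10)
robot.movep(W(0,0,180),OR)
robot.servo_line(W(0,0,97),feed=120)
f0=F(); print("f0",f0)
hit=None
for d in range(6,36,2):
    robot.servo_line(W(0,d,97),feed=60)
    f=F(); print(d,f)
    if hit is None and abs(f[1]-f0[1])>3: hit=d
    if hit is not None and d>=hit+12: break
im,info=snap("wrist","pics/w2.png")
find("wrist",["post_top","pawl_bar"],info)
print(robot.observe()["t"],hit)
E
```

```text
f0 [0.4 0.7 0.3]
6 [-0.2 -0.6  0.4]
8 [ 0.2 -1.1  0.2]
10 [ 0.8 -1.1 -0.6]
12 [1.1 0.1 0.2]
14 [ 0.3 -0.1  0. ]
16 [-0.2 -0.6  0.5]
18 [-0.3 -0.5 -0.6]
20 [0.3 0.1 0.2]
22 [-0.6 -0.1  0. ]
24 [ 0.7  0.2 -0.8]
26 [0.1 0.9 0.4]
28 [0.3 1.2 0.5]
30 [ 0.9 -0.2 -0.9]
32 [ 0.5 -0.9 -0.6]
34 [ 0.3 -0.3  0.4]
wrist pawl_bar 0.89 [636.  53. 138.] [335. 452.]
wrist pawl_bar 0.5 [557.  88.  -2.] [393. 233.]
wrist pawl_bar 0.4 [547. 152.  -0.] [482. 235.]
10.2417 None
```

View pics/w2.png

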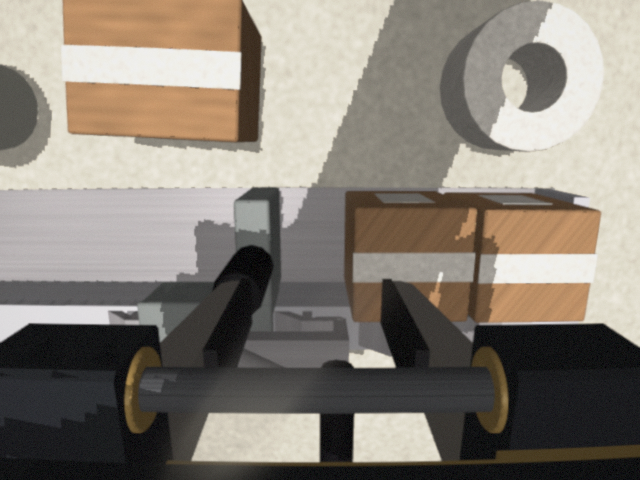

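Run:
```python
from h import *
o=robot.observe(); print(o["t"],o["tcp_pos"],o["grip_width"],W(0,34,97))
im,info=snap("scene","pics/s2.png")
print(proj(o["tcp_pos"],info),proj(W(0,0,125),info))
c=im[150:300,220:440];cv2.imwrite("pics/s2c.png",cv2.resize(c,None,fx=3.4,fy=3.4)[:,:,::-1])
```

```text
10.2417 [567.76804348  30.96516606  97.01239986] 0.6017117575171272 [567.74780013  31.00988207  97.        ]
[325.76673329 213.47505428] [310.71478722 207.68390385]
```

View pics/s2c.png

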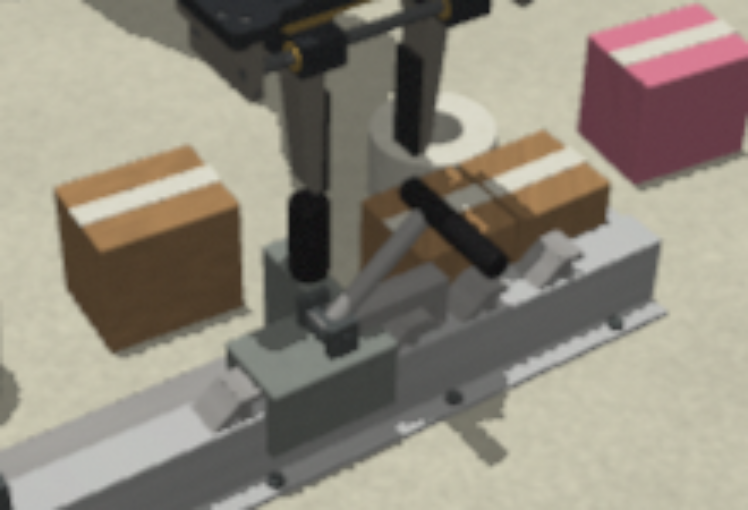

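Run:
```python
from h import *
s=viewer.camera_info("scene"); w=viewer.camera_info("wrist")
for y in (34-36,34+36):
  for z in (97,110,120,130): print(y,z,"scene crop",((proj(W(0,y,z),s)-[220,150])*3.4).round(0),"wrist",proj(W(0,y,z),w).round(0))
print(proj(W(0,0,125),w),proj(W(0,0,72),w),((proj(W(0,0,125),s)-[220,150])*3.4),((proj(W(0,0,72),s)-[220,150])*3.4))
```

```text
-2 97 scene crop [306. 237.] wrist [243. 277.]
-2 110 scene crop [305. 219.] wrist [239. 285.]
-2 120 scene crop [305. 205.] wrist [235. 292.]
-2 130 scene crop [305. 190.] wrist [231. 300.]
70 97 scene crop [412. 195.] wrist [385. 277.]
70 110 scene crop [413. 176.] wrist [390. 285.]
70 120 scene crop [414. 162.] wrist [393. 292.]
70 130 scene crop [414. 148.] wrist [397. 301.]
[237.46501934 296.35005442] [254.11884009 262.75975865] [308.43027654 196.12527308] [308.8771666  270.81478451]
```

The picture shows the open fingertips ride about 30 mm above the TCP (the tips retract when open), so they passed just over the post and nothing moved. I'll push with shut fingers instead.

Run:
```python
from h import *
robot.servo_line(W(0,34,150),feed=250)
grip(0.0)
robot.servo_line(W(0,-46,150),feed=250)
robot.servo_line(W(0,-46,97),feed=150)
f0=F(); print("f0",f0)
hit=None
for d in np.arange(-38,10,3):
    robot.servo_line(W(0,d,97),feed=60)
    f=F(); print(d,f)
    if hit is None and abs(f[1]-f0[1])>3: hit=d
    if hit is not None and d>=hit+11: break
robot.servo_line(W(0,d-6,97),feed=100)
im,info=snap("wrist","pics/w3.png")
find("wrist",["post_top","pawl_bar"],info)
im,info=snap("scene","pics/s3.png")
find("scene",["post_top","pawl_bar"],info)
print(robot.observe()["t"],hit,d)
```

```text
f0 [0.5 0.9 0.5]
-38 [ 0.  -0.8  0.1]
-35 [-0.2 -0.4 -0.3]
-32 [-0.2  0.7  0.2]
-29 [ 0.4 -0.2  0.2]
-26 [-0.3 -0.4  0.1]
-23 [-0.5  0.2 -0.1]
-20 [-0.4 -0.5  0.2]
-17 [-0.1  0.6 -0.1]
-14 [ 0.2 -0.6  0.1]
-11 [-0.5 -0.1  0.5]
-8 [-0.  -0.2 -0.1]
-5 [ 0.7  0.5 -0.9]
-2 [ 0.2 -0.1 -0.9]
1 [ 0.   0.2 -0.1]
4 [-0.5 -0.4 -0. ]
7 [ 0.3 -0.1  0.2]
wrist post_top 0.72 [573.  -5. 124.] [308. 294.]
scene post_top 0.95 [573.  -8. 126.] [308. 208.]
scene pawl_bar 0.67 [636.  51. 134.] [352. 216.]
scene pawl_bar 0.41 [572.  -7. 123.] [308. 209.]
17.0833 None 7
```

Run:
```python
import cv2,numpy as np
a=cv2.imread("pics/s3.png")[110:280,220:440]; b=cv2.imread("pics/w3.png")[150:480,150:480]
a=cv2.resize(a,(400,309)); b=cv2.resize(b,(395,395)); 
c=np.zeros((400,800,3),np.uint8); c[:309,:400]=a; c[:395,402:797]=b; cv2.imwrite("pics/c3.png",c)
from h import *
o=robot.observe(); print(o["tcp_pos"],o["grip_width"],o["joints"])
s=viewer.camera_info("scene"); w=viewer.camera_info("wrist"); 
for z in (97,125,150): print(((proj(W(0,1,z),s)-[220,110])*400/220).round(0),((proj(W(0,1,z),w)-[150,150])*395/330+[402,0]).round(0))
```

```text
[573.32942349  -1.42238085  96.98167421] 0.004152545998044339 [-0.50543297  0.47977758  0.58171774  1.89353068 -0.33916491  0.86705278
  1.98802759]
[166. 199.] [598. 152.]
[166. 177.] [598. 175.]
[166. 157.] [598. 203.]
```

View pics/c3.png

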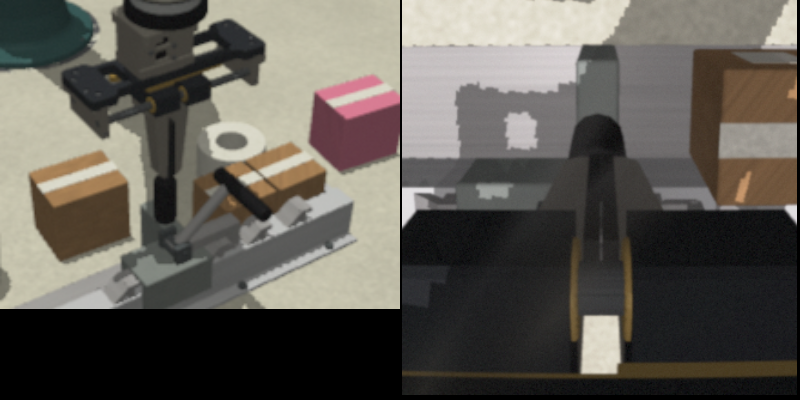

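Run:
```python
from h import *
robot.servo_line(W(0,1,150),feed=200)
robot.servo_line(W(-60,-20,150),feed=200)
t=robot.observe()["tcp_pos"]; c=np.zeros((400,800,3),np.uint8)
for k,n in enumerate(["scene","side"]):
    im,info=snap(n,f"pics/{n}4.png"); p=proj(t,info); 
    x0,y0=int(p[0])-50,int(p[1])-70
    c[:,k*400:k*400+400]=cv2.resize(im[y0:y0+100,x0:x0+100],(400,400),interpolation=cv2.INTER_CUBIC)[:,:,::-1]
    for z in (0,30): q=(proj(t+[0,0,z],info)-[x0,y0])*4+[k*400,0]; print(n,x0,y0,q.round(0)); cv2.circle(c,tuple(int(v) for v in q),3,(0,0,255) if z==0 else (0,255,0),-1)
cv2.imwrite("pics/c4.png",c); print(t,robot.observe()["t"])
```

```text
scene 234 114 [203. 281.]
scene 234 114 [200. 228.]
side 198 155 [600. 283.]
side 198 155 [595. 224.]
[517.50274051 -32.06691925 149.58820151] 18.0667
```

View pics/c4.png

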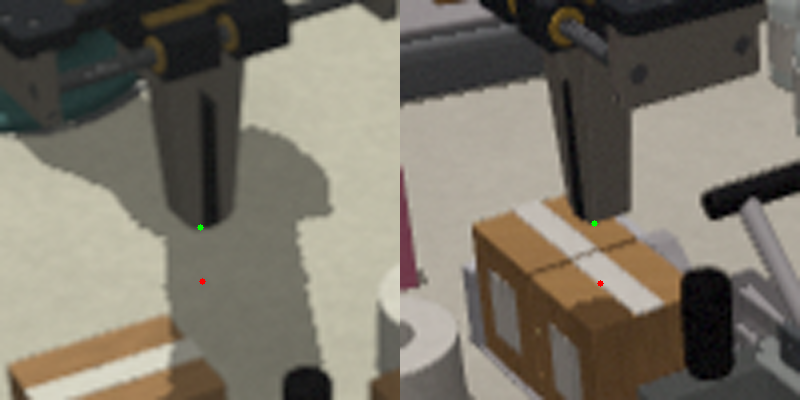

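In the two crops the shut fingertips (scene (200,226), side (595,220)) sit on the green marker, 30 mm above the reported TCP (red), with x and y correct. The real tool tip is therefore about 32 mm above the reported TCP along the tool, and I'll compensate z by that amount.

```bash
cat >> h.py <<'E'
ZO=32.  # true tips are this much above the reported TCP
def W(dx,dy,z): return P0+dx*ex+dy*ey+np.array([0,0,z-ZO])
E
python3 - <<'E'
from h import *
robot.servo_line(W(0,-48,145),feed=250)
robot.servo_line(W(0,-48,97),feed=150)
f0=F(); print("f0",f0)
hit=None
for d in np.arange(-39,0,3):
    robot.servo_line(W(0,d,97),feed=80)
    f=F(); print(d,f)
    if hit is None and abs(f[1]-f0[1])>3: hit=d
    if hit is not None and d>=hit+11: break
    if abs(f[1])>25: break
robot.servo_line(W(0,d-4,97),feed=100)
im,info=snap("scene","pics/s5.png")
find("scene",["post_top","pawl_bar"],info)
print(robot.observe()["t"],hit,d)
E
```

```text
f0 [ 0.9 -0.1  0.1]
-39 [ 0.1 -0.6 -0.2]
-36 [0.3 0.5 0.4]
-33 [-0.1 -0.2  0.9]
-30 [ 0.1  0.3 -0.2]
-27 [ 0.1 -2.   0.2]
-24 [ 0.1 -4.2 -0.7]
-21 [-0.5 -5.1  0.6]
-18 [-0.4 -4.  -1.5]
-15 [-0.6 -5.  -0.4]
-12 [-0.3 -6.  -1. ]
scene post_top 0.58 [568.  10. 124.] [316. 205.]
scene pawl_bar 0.75 [634.  65. 136.] [359. 213.]
21.8917 -24 -12
```

Run:
```python
from h import *
robot.servo_line(W(0,-20,165),feed=250)
grip(0.4,10)
robot.servo_line(W(93,61,165),feed=250)
robot.servo_line(W(93,61,105),feed=150)
print("down",F())
Y=-4; 
for ph,s in [(40.2,-6),(45,-11),(55,-11),(68,-11),(80,-11),(92,-12),(103,-12),(112,-4),(122,0),(132,0),(140.5,0)]:
    a=np.radians(ph); robot.servo_line(W(93,Y+85*np.cos(a)+s,78+85*np.sin(a)-28),feed=90)
    f=F(); print(ph,f)
    if np.abs(f).max()>12: print("STOP"); break
im,info=snap("scene","pics/s6.png")
find("scene",["post_top","pawl_bar"],info)
print(robot.observe()["t"])
c=cv2.resize(im[130:300,200:440],(800,567),interpolation=cv2.INTER_CUBIC); cv2.imwrite("pics/s6c.png",c[:,:,::-1])
```

```text
down [ 0.9 -0.3 -0.2]
40.2 [-0.4 -0.3 -0.5]
45 [-0.3  0.8 -1.4]
55 [1.  2.1 2.1]
68 [1.5 0.7 0.4]
80 [ 0.4  1.1 -0.5]
92 [-0.1  0.1  0.2]
103 [ 0.1 -0.4  0.2]
112 [-0.3 -0.5 -0.1]
122 [-0.4 -1.3 -0.4]
132 [-1.6 -1.7  0.8]
140.5 [-0.5  0.1 -0.2]
scene post_top 0.67 [479. -68.   1.] [265. 236.]
scene pawl_bar 0.77 [654. -62. 133.] [297. 239.]
27.725
```

View pics/s6c.png

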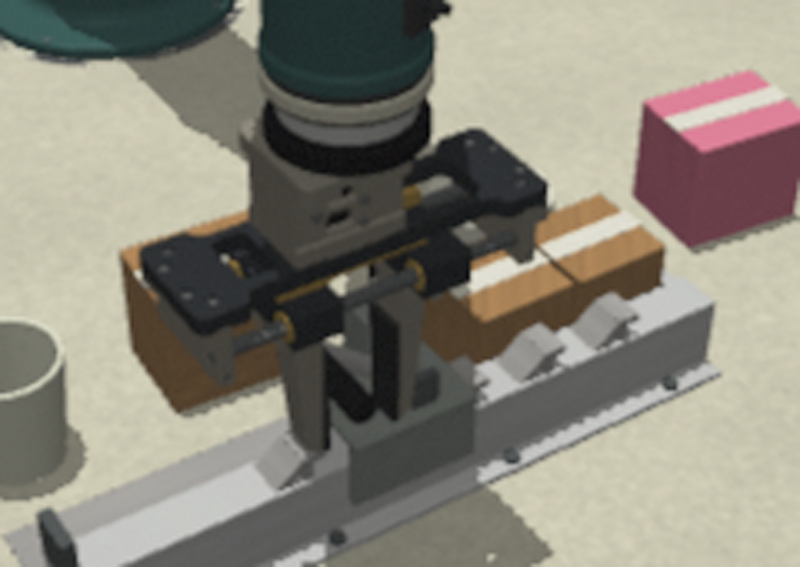

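The pawl bar shows between the fingers behind the block, and pinpoint gives (654,-62,133), where thrown back should be. The forces stayed under 3 N. Next I'll push the post home.

Run:
```python
from h import *
robot.servo_line(W(93,-70,170),feed=250)
robot.servo_line(W(0,60,170),feed=300)
grip(0.0)
robot.servo_line(W(0,60,97),feed=200)
robot.servo_line(W(0,35,97),feed=150); f=F(); print("touch?",f)
robot.servo_line(W(0,-80,97),feed=110); print(F())
for d in np.arange(-88,-125,-3):
    robot.servo_line(W(0,d,97),feed=60); f=F(); print(d,f)
    if f[1]>14: break
robot.servo_line(W(0,d+12,97),feed=100)
robot.servo_line(W(0,d+12,150),feed=250)
robot.servo_line(W(-140,d+12,150),feed=300)
im,info=snap("scene","pics/s7.png")
find("scene",["post_top","pawl_bar","carton","row_a"],info)
im,info=snap("side","pics/d7.png")
find("side",["post_top","pawl_bar","carton"],info)
print(robot.observe()["t"])
```

```text
touch? [-0.2  0.2  0.5]
[1.1 4.  3.6]
-88 [1.  3.7 3.4]
-91 [1.4 4.6 3.9]
-94 [1.6 5.3 3.4]
-97 [1.6 5.1 3.1]
-100 [2.2 4.6 2.9]
-103 [0.8 5.  2.3]
-106 [1.7 4.9 3.6]
-109 [0.3 6.8 4.8]
-112 [ 0.  12.9  8. ]
-115 [-1.8 18.8 12.4]
scene post_top 0.8 [ 596. -134.  124.] [246. 233.]
scene pawl_bar 0.89 [ 682. -208.  135.] [217. 272.]
scene carton 0.91 [ 644. -342.    2.] [144. 335.]
scene carton 0.87 [478. -68.   3.] [265. 236.]
scene carton 0.79 [ 825. -244.    3.] [228. 401.]
scene row_a 0.69 [548. 151.   0.] [373. 230.]
side post_top 0.61 [ 597. -135.  126.] [314. 254.]
side pawl_bar 0.74 [581. -10.   1.] [280. 278.]
side pawl_bar 0.55 [ 681. -206.  133.] [378. 260.]
side carton 0.86 [ 649. -343.   -0.] [403. 380.]
side carton 0.81 [459. 304.  -2.] [182. 223.]
side carton 0.75 [ 501. -343.    5.] [317. 413.]
35.7333
```

Run:
```python
from h import *
Y=-47
assert kin.ik(W(-166,Y,46),orient(YAW)) is not None
robot.servo_line(W(-166,Y,150),feed=300)
grip(0.55,20)
robot.servo_line(W(-166,Y,46),feed=200); print(F())
robot.servo_line(W(-150,Y,46),feed=60); print(F())
robot.servo_line(W(-62,Y,46),feed=60); print(F(),robot.observe()["t"])
for d in np.arange(-58,-30,3):
    robot.servo_line(W(d,Y,46),feed=50); f=F(); print(d,f)
    if f[0]<-12: break
robot.servo_line(W(d-25,Y,46),feed=120)
robot.servo_line(W(d-25,Y,150),feed=250)
robot.servo_line(W(-100,20,300),feed=300)
im,info=snap("wrist","pics/w8.png"); find("wrist",["carton","row_a","post_top","label_roll","tub"],info)
import pickle; pickle.dump(info,open("w8.pkl","wb"))
print(robot.observe()["t"])
```

```text
[ 0.5 -1.6  0.3]
[ 0.3  0.1 -0.3]
[-0.2 -0.4 -0.6] 39.65
-58 [-1.7 -0.4  0.1]
-55 [-1.9 -0.5 -0.1]
-52 [-1.3 -0.8  0.5]
-49 [-1.4 -0.5 -1.3]
-46 [-0.9 -0.3 -0.3]
-43 [-4.5 -0.   2.9]
-40 [-12.9   0.   10.4]
wrist carton 0.93 [581. -47.  -0.] [260. 288.]
wrist carton 0.77 [457. 300.  -0.] [572. 235.]
wrist carton 0.73 [ 646. -343.   -2.] [ 14. 296.]
wrist row_a 0.89 [545. 156.   1.] [435. 287.]
wrist row_a 0.86 [557.  88.  -2.] [377. 287.]
wrist post_top 0.91 [ 596. -134.  125.] [144. 334.]
wrist label_roll 0.58 [444. 139.   2.] [442. 200.]
wrist tub 0.8 [ 516. -209.   -2.] [127. 210.]
43.3333
```

View pics/w8.png

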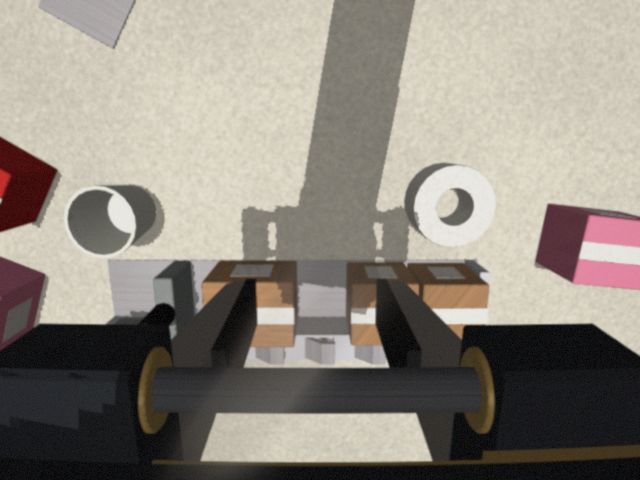

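Run:
```python
from h import *
robot.servo_line(W(-170,120,300),feed=300)
c=np.zeros((450,800,3),np.uint8)
for k,(n,x0,y0) in enumerate([("scene",185,170),("side",220,190)]):
    im,info=snap(n,f"pics/{n}9.png"); find(n,["pawl_bar","post_top","carton"],info)
    c[:,k*400:k*400+400]=cv2.resize(im[y0:y0+180,x0:x0+160],(400,450),interpolation=cv2.INTER_CUBIC)[:,:,::-1]
cv2.imwrite("pics/c9.png",c)
im,info=snap("wrist","pics/w9.png")
# carton faces: near edges in lane axes, from the scene silhouette top corners
for d in viewer.silhouettes("carton","wrist"):
    m=d["mask"].astype(np.uint8); r=cv2.minAreaRect(cv2.findNonZero(m)); print(round(d["confidence"],2),np.round(r[0]),np.round(r[1]),round(r[2],1))
print(robot.observe()["t"])
```

```text
scene pawl_bar 0.69 [ 679. -206.  134.] [217. 271.]
scene pawl_bar 0.63 [ 594. -137.  122.] [244. 234.]
scene post_top 0.73 [ 597. -137.  123.] [245. 234.]
scene post_top 0.19 [621.  34.  51.] [338. 248.]
scene carton 0.93 [462. 301.   3.] [413. 191.]
scene carton 0.87 [581. -48.   2.] [291. 265.]
scene carton 0.83 [ 499. -345.    5.] [130. 279.]
side pawl_bar 0.71 [ 677. -208.  132.] [377. 262.]
side post_top 0.63 [ 596. -134.  124.] [313. 256.]
side carton 0.98 [460. 304.  -1.] [182. 222.]
side carton 0.92 [ 650. -342.    3.] [403. 378.]
side carton 0.79 [ 500. -345.    5.] [317. 413.]
0.88 [506. 302.] [116.  73.] 5.6
0.85 [163. 326.] [56. 22.] 0.0
44.3917
```

View pics/c9.png

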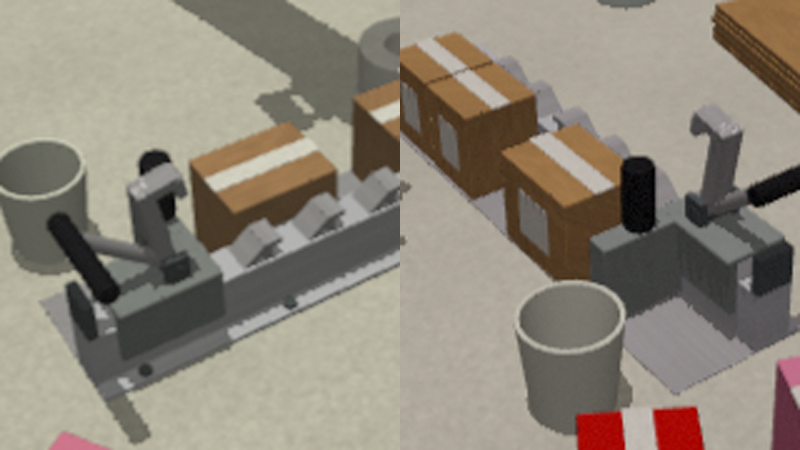

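The crops show the carton square against the rail at left (262,190), the pawl thrown back (bar at left (85,255)) and the pusher back near its stop. The tub, roll and row cartons are where they were. The arm is clear, so I'm handing in.

Run:
```python
from h import *
robot.hold(0.3); print(F()); robot.job_done(); print(robot.observe()["t"])
```

```text
[-0.7  0.1  0. ]
the job is handed in; nothing more can be done
the job is handed in; nothing more can be done
```

I did the job in the order asked and handed it in at about 45 s:
1. **Free the pawl:** I eased the pusher about 15 mm forward.
2. **Flip the pawl:** I turned it over between loosely open fingers, with less than 3 N read after each step.
3. **Send the pusher home:** I pushed it back by its post until the force rose to 19 N at the stop.
4. **Place the carton:** I slid the brown carton across with two spread fingers until it met the rail at 13 N.

**Last checks:**
- **Carton:** it measured (581,-47), within about a millimetre of flush, and looked square in the pictures.
- **Pusher:** the post was at about (596,-135), which matches fully home.
- **Pawl:** the bar was at about (679,-207,133), thrown back.
- **Left alone:** the cartons in the lane, the roll and the tub read within about 5 mm of where they started, which is about how good the measurements are.

**What failed or disagreed:**
- **Missed pushes:** the first two pushes on the post passed over it without touching anything. The true fingertips were about 32 mm above the reported TCP, which I measured and corrected.
- **Visible gap at the stop:** one scene crop seemed to show a small gap between the carriage and the stop plate. I relied on the force rise and the measured post position instead, and did not push again.
- **Upward force:** when I pressed on the stop and on the rail, I also read 10 to 12 N upward on the tool, which I did not explain.

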